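# Find the tin with the pickle weight and hold it out over the full jar

## Robot

A 7-joint arm with a two-finger parallel gripper is mounted at the origin on the work surface. World frame = base frame: x ahead of the robot, y to its left, z up, the work surface at z = 0. Lengths are in m, angles in rad, forces in N, time in s.
With the tool pointing down it reaches from about 0.425 to 1.025 m from the base axis. Payload 9.4 kg.
Tool frame: the origin (TCP) lies midway between the tips of the shut fingers; the grasp point (between the pads) lies 19 mm behind it (env.pinch_z is the distance from the TCP to the grasp point, in m); z points along the fingers, y is the line along which they close (so a half turn about z gives the same grasp; the last joint's range is limited). The gripper opens to 93 mm and grips with 3 to 60 N. Pads are 15 mm wide; open, the fingers measure 128 mm over their backs; the gripper's body (75 mm by 188 mm) begins 65 mm behind the grasp point.
Start: joints at [1.095, 0.599, -0.003, 1.599, 0.002, 0.943, -0.08], TCP at [0.282, -0.668, 0.219] pointing down, gripper open.
Joint ranges: [-2.57, 2.57], [-0.35, 1.97], [-1.29, 1.29], [0.11, 2.56], [-1.05, 4.19], [0.11, 1.86], [-2.63, 2.63]. Speed limits (rad/s): [2.22, 2.22, 3.01, 3.01, 3.14, 3.14, 3.14].

## Interface

Orientations are given as a 3x3 rotation matrix whose columns are the frame's x, y, z axes.
In Python, from cell import env gives the robot as it stands. The module is installed in compiled form; this text tells all that it offers.
- The arm moves only by the tool apply_moves, never from a script. Its argument "steps" is a list of rows, each a list of 4 numbers: the shift along the tool's x, y, z in m, then the turn about the tool's z in rad. A call has 1 to 10 rows; each row is the pose to reach, as a shift and turn from the pose commanded when the call began, along the tool's axes at that moment; what a row does not reach only later rows make up. A row lasts 1/10 s, in which the tool goes at most 50 mm and 8.59 degrees, less where a joint would pass 70% of its speed; a pose out of reach is approached as far as the arm can. A call with a gripper value outside its range is refused whole. "gripper" is the closure, from 0 (fully open) to 1 (shut), set as the call begins (left out, the last holds). The fingers move at their own pace and stop on an object; the grip force is fixed at half the most. Time passes only in rows, so rows that repeat a pose let the fingers close. It gives the time, the measured TCP pose, the force, the opening and the grip force at its end, in the units of the state.
- env.get_state(): the state, without advancing time (a new reading comes with each control period).
- env.grab_frame(name): name is "side" or "top"; returns (picture, depth): 420x560x3 uint8, red, green, blue; 420x560 float32, m along the optical axis (not along the pixel's ray), 0 where there is no reading.
- env.camera_params(name): a dict with "fx", "fy", "cx", "cy" (pixels), "distortion" ([k1, k2, p1, p2, k3] as OpenCV has them; the pictures are not rectified), "R" (3x3) and "t" (3): a world point X has camera coordinates R X + t. Camera axes: x right, y down, z forward; pixel columns grow to the right and rows downward; lengths in m; the calibration is good to about 2 mm. A picture is of the moment at which its call begins. camera_params takes no time and is no camera call.
- env.finish_job(): hands the job in; it is judged then, once.
The state is a dict: "time_s": time; "q": joint angles; "dq": joint speeds; "effort": joint torques, N m; "position": TCP position; "ee_rot": TCP orientation; "contact_force": force on the tool from outside, world axes, zero at the start; "ft_torque": the same for the moment, N m; "width": finger opening in m; "gripper_force": force on a finger pad.
Only numpy, scipy, OpenCV 4.12 (cv2) and the standard library are available. Lean on these libraries where they do the work, as an engineer would, in place of code of your own. Each camera call takes 0.05 s, during which the arm holds its last target. There are 200 camera calls.

## Task

One of the three closed tins has a loose glass pickle weight in it, the other two are packed tight: pick the tins up and shake each a few good strokes end to end until you have felt which one rattles, setting a silent one back upright where it stood. Then hold the rattling tin out level, a few centimetres above the mouth of the full jar, the one without the funnel, so that the person across the counter can take it, and finish still holding it there. Leave everything else as it stands.

Things in the scene. Friction and masses are not known exactly. Their poses are not given: they have to be found in the camera images.
- tin_left_center (a point): plain closed metal tin, oblong, 124 long x 62 wide x 62 mm high, smooth upright sides, about 0.34 kg; the leftmost of three in a row as seen from the robot (+y is left). This point is its centre, 31 mm above its underside; x axis along the 124 mm length, z up. In the tin that rattles the round glass weight (a 52 mm ball, about 0.18 kg) rolls freely, up to 33 mm each way from the middle along the length, and stays where it ends up.
- tin_mid_center (a point): plain closed metal tin, oblong, 124 long x 62 wide x 62 mm high, smooth upright sides, about 0.34 kg; the middle one of three in a row as seen from the robot (+y is left). This point is its centre, 31 mm above its underside; x axis along the 124 mm length, z up. The tins look and weigh alike; which one rattles changes.
- tin_right_center (a point): plain closed metal tin, oblong, 124 long x 62 wide x 62 mm high, smooth upright sides, about 0.34 kg; the rightmost of three in a row as seen from the robot (+y is left). This point is its centre, 31 mm above its underside; x axis along the 124 mm length, z up. In the two silent ones a pack of the same weight has under 1 mm of play.
- jar_left_mouth (a point): clear glass pint canning jar without lid, 79 mm across, 127 mm high, the left one (+y); this point is the centre of its open mouth, 127 mm above the counter. One of the two jars is packed full of sliced peppers, the other is empty and has the funnel in it.
- jar_right_mouth (a point): the same kind of jar, the right one (-y); the centre of its open mouth, 127 mm above the counter.
- funnel_top (a point): white plastic canning funnel standing in the mouth of the jar that is still to be filled (left or right, it changes), 127 mm across its top with a small tab; this point is the centre of its top edge, 171 mm above the counter and straight over that jar's mouth.
- band_center (a point): a loose screw band, 77 mm across and 16 mm high, lying between the jars; its centre. Not needed.
- lids_center (a point): a stack of flat jar lids, 69 mm across and 18 mm high; its centre. Not needed.
- done_jar_center (a point): a closed, finished jar of peppers, 79 mm across and 129 mm high, off to the left; its centre. Not needed.
- ladle_handle (a point): steel ladle lying on its bowl off to the right, handle about 0.3 m long; this point is halfway along the handle, x axis along it away from the bowl. Not needed.
- jar_lifter_rivet (a point): jar lifter (wire tongs, 0.18 m long) lying flat off to the right; its rivet, x axis towards the jaws. Not needed.
- timer_center (a point): round kitchen timer, 66 mm across and 38 mm high, off to the left; its centre. Not needed.
Mind the look-alikes: they are no part of the job. What is shaped like the part that bears jar_left_mouth but blue or purple is not meant.

How it is judged:
On the way, in this order (a step that is already met when the one before it is completed fails the run):
1. the tin with the loose weight, held clear of the counter, is shaken so that the weight rolls to the one end (more than 15 mm from the middle) (((distance between weight_center and tin_left_center below 0.06 m and height (world z) of tin_left_center above 0.055 m and x of weight_center in the frame of tin_left_center above 0.015 m) or (distance between weight_center and tin_mid_center below 0.06 m and height (world z) of tin_mid_center above 0.055 m and x of weight_center in the frame of tin_mid_center above 0.015 m) or (distance between weight_center and tin_right_center below 0.06 m and height (world z) of tin_right_center above 0.055 m and x of weight_center in the frame of tin_right_center above 0.015 m))).
2. and then back to the other end (((distance between weight_center and tin_left_center below 0.06 m and height (world z) of tin_left_center above 0.055 m and x of weight_center in the frame of tin_left_center below -0.015 m) or (distance between weight_center and tin_mid_center below 0.06 m and height (world z) of tin_mid_center above 0.055 m and x of weight_center in the frame of tin_mid_center below -0.015 m) or (distance between weight_center and tin_right_center below 0.06 m and height (world z) of tin_right_center above 0.055 m and x of weight_center in the frame of tin_right_center below -0.015 m))).
At the end, for the whole second after the job is handed in: The tin with the loose weight is gripped, still (under 30 mm/s), level within 0.2 rad, within 45 mm of the axis of the jar without the funnel, its underside 5 to 102 mm above the rim; the other tins stand upright on the counter, released, within 50 mm of where they began (((distance between weight_center and tin_left_center below 0.06 m and (horizontal distance between tin_left_center and jar_left_mouth below 0.045 m or horizontal distance between tin_left_center and jar_right_mouth below 0.045 m) and horizontal distance between tin_left_center and funnel_top above 0.12 m and height (world z) of tin_left_center between 0.163 and 0.26 m and angle between tin_left_center's own z axis and vertical below 0.2 rad and contact force between the fingers and tin_left above 1 N and linear speed of tin_left below 0.03 m/s and distance of each of tin_mid_center, tin_right_center from where it was at the start of the episode below 0.05 m and height (world z) of each of tin_mid_center, tin_right_center below 0.037 m and angle between each of tin_mid_center, tin_right_center's own z axis and vertical below 0.15 rad and contact force between the fingers and tin_mid below 0.1 N and contact force between the fingers and tin_right below 0.1 N) or (distance between weight_center and tin_mid_center below 0.06 m and (horizontal distance between tin_mid_center and jar_left_mouth below 0.045 m or horizontal distance between tin_mid_center and jar_right_mouth below 0.045 m) and horizontal distance between tin_mid_center and funnel_top above 0.12 m and height (world z) of tin_mid_center between 0.163 and 0.26 m and angle between tin_mid_center's own z axis and vertical below 0.2 rad and contact force between the fingers and tin_mid above 1 N and linear speed of tin_mid below 0.03 m/s and distance of each of tin_left_center, tin_right_center from where it was at the start of the episode below 0.05 m and height (world z) of each of tin_left_center, tin_right_center below 0.037 m and angle between each of tin_left_center, tin_right_center's own z axis and vertical below 0.15 rad and contact force between the fingers and tin_left below 0.1 N and contact force between the fingers and tin_right below 0.1 N) or (distance between weight_center and tin_right_center below 0.06 m and (horizontal distance between tin_right_center and jar_left_mouth below 0.045 m or horizontal distance between tin_right_center and jar_right_mouth below 0.045 m) and horizontal distance between tin_right_center and funnel_top above 0.12 m and height (world z) of tin_right_center between 0.163 and 0.26 m and angle between tin_right_center's own z axis and vertical below 0.2 rad and contact force between the fingers and tin_right above 1 N and linear speed of tin_right below 0.03 m/s and distance of each of tin_left_center, tin_mid_center from where it was at the start of the episode below 0.05 m and height (world z) of each of tin_left_center, tin_mid_center below 0.037 m and angle between each of tin_left_center, tin_mid_center's own z axis and vertical below 0.15 rad and contact force between the fingers and tin_left below 0.1 N and contact force between the fingers and tin_mid below 0.1 N))); the arm keeps its last pose, push and grip.
It fails at once if a jar or the funnel is moved more than 30 mm (distance of any of jar_left_mouth, jar_right_mouth, funnel_top from where it was at the start of the episode above 0.03 m).
It fails at once if the screw band, the stack of lids or the finished jar is moved more than 30 mm (distance of any of band_center, lids_center, done_jar_center from where it was at the start of the episode above 0.03 m).
It fails at once if the ladle, the jar lifter or the timer is moved more than 30 mm (distance of any of ladle_handle, jar_lifter_rivet, timer_center from where it was at the start of the episode above 0.03 m).
It also fails if it takes over 67 s, if anything falls off the work surface, if the arm or the gripper's body presses on something with over 40 N, if the wrist force passes 120 N, or if a joint passes its speed limit or range.

## Working session

There is one attempt and no reset: what is moved stays moved. The work goes in short steps, Python scripts to look and compute and a tool call to move; the robot and the scene stay as the last step left them, time stands still between calls to the robot, and variables do not carry over. Pictures are saved under pics/ and viewed, at most 10 in all, crops included, and the job is handed in when it is done.

Besides the shell and the picture viewer there is one more tool, called by a JSON object that holds its "method" and its "body", one argument or row to a line. apply_moves: Moves the arm, as the interface text tells. Its arguments: {"type":"object","properties":{"steps":{"type":"array","items":{"type":"array","items":{"type":"number"}}},"gripper":{"type":"number"}},"required":["steps"]}

```bash
mkdir -p pics
cat > h.py <<'E'
import numpy as np, cv2
from cell import env
def cam(n):
    p=env.camera_params(n);K=np.array([[p['fx'],0,p['cx']],[0,p['fy'],p['cy']],[0,0,1.]])
    return K,np.array(p['distortion'],float),np.array(p['R']),np.array(p['t'])
def world(n,uv,z):
    "pixels -> points on plane height z"
    K,d,R,t=cam(n);u=cv2.undistortPoints(np.array(uv,float).reshape(-1,1,2),K,d)[:,0]
    r=np.c_[u,np.ones(len(u))]@R; c=-R.T@t
    return c+r*((z-c[2])/r[:,2])[:,None]
def pix(n,X):
    K,d,R,t=cam(n);return cv2.projectPoints(np.array(X,float).reshape(-1,3),cv2.Rodrigues(R)[0],t,K,d)[0][:,0]
def cloud(n,D):
    K,d,R,t=cam(n);h,w=D.shape;g=np.stack(np.meshgrid(np.arange(w),np.arange(h)),-1).reshape(-1,1,2).astype(float)
    u=cv2.undistortPoints(g,K,d)[:,0];P=np.c_[u,np.ones(len(u))]*D.reshape(-1,1)
    return ((P-t)@R).reshape(h,w,3)
E
python3 - <<'E'
from h import *
for n in("top","side"):
    im,D=env.grab_frame(n);cv2.imwrite(f'pics/{n}0.png',im[...,::-1]);np.save(n+'0.npy',D)
    K,d,R,t=cam(n);print(n,-R.T@t,R[2])
s=env.get_state();print(s['position'],s['ee_rot'],s['width'],env.pinch_z,s['time_s'])
E
```

```text
top [0.45483171 0.01273433 1.31324958] [ 0.10250989 -0.00685063 -0.99470839]
side [0.530827   0.77304482 0.74783351] [ 0.04585613 -0.78304078 -0.62027764]
[ 0.28131976 -0.66771708  0.21784001] [[ 9.21521075e-01  3.88327730e-01 -6.95041840e-04]
 [ 3.88328317e-01 -9.21520277e-01  1.22335237e-03]
 [-1.65433501e-04 -1.39724942e-03 -9.99999010e-01]] 0.0929653679212546 0.0188 0.1
```

View pics/top0.png

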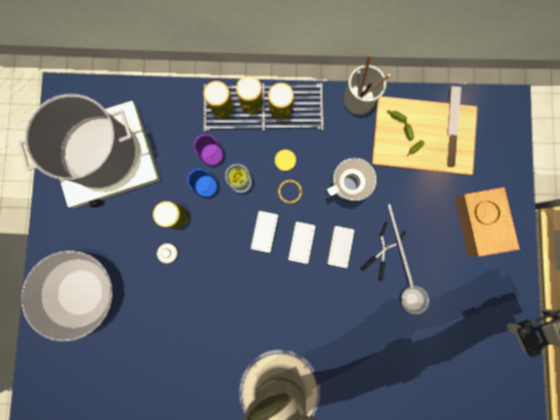

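View pics/side0.png

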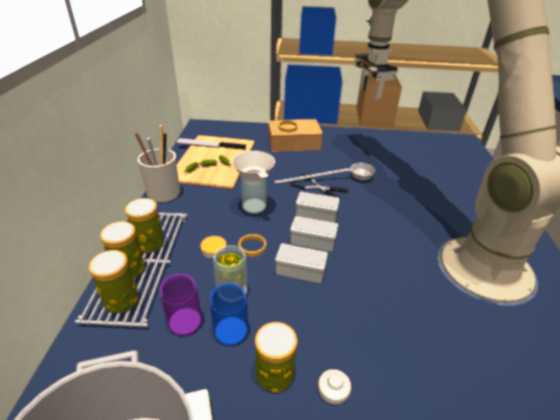

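The top view shows three white tins at (265,232), (302,243) and (341,247). The full clear jar is at (237,178), the funnel jar at (353,181), the blue look-alike at (203,183), the purple one at (209,150), and the finished jar at (167,214). The target is the clear jar with peppers at (237,178), which is jar_left. The side view agrees: full jar at (230,270), funnel at (254,165).

Run:
```python
from h import *
im=cv2.imread('pics/top0.png');D=np.load('top0.npy');C=cloud('top',D)
m=((im.min(2)>170)).astype(np.uint8);m[:205]=0;m[275:]=0;m[:,:240]=0;m[:,365:]=0
n,L,S,c=cv2.connectedComponentsWithStats(m)
for i in range(1,n):
    if S[i,4]<200: continue
    ct=cv2.findContours((L==i).astype(np.uint8),0,2)[0][0].reshape(-1,2)
    W=world('top',ct,.062)[:,:2]
    (x,y),(w,h),a=cv2.minAreaRect((W*1000).astype(np.float32))
    b=cv2.boxPoints(((x,y),(w,h),a));e=[b[1]-b[0],b[2]-b[1]];e=max(e,key=np.linalg.norm);e=e*np.sign(e[0])
    print(c[i],(x,y),(w,h),'yaw',np.arctan2(e[1],e[0]),'depth z',np.median(C[L==i][:,2]))
for nm,p in dict(jar=(237,178),funnel=(353,181),band=(290,191),blue=(203,183),donejar=(167,214)).items(): print(nm,world('top',[p],.127)[0],C[p[1],p[0]])
cv2.imwrite('pics/crop.png',cv2.resize(im[130:290,180:440],None,fx=3,fy=3))
```

```text
[263.90563565 231.25950197] (508.91973876953125, 61.521644592285156) (63.30513000488281, 124.10426330566406) yaw -0.17676228 depth z 0.06147219712867425
[301.3810143  242.29778934] (476.5247802734375, -59.652137756347656) (63.30952835083008, 124.28389739990234) yaw -0.17519362 depth z 0.06189890408299225
[340.6351706 246.4671916] (466.05908203125, -185.7297821044922) (62.77315902709961, 124.193603515625) yaw -0.17582479 depth z 0.062063225661473584
jar [0.66817058 0.14663166 0.127     ] [0.66951904 0.14747799 0.11950206]
funnel [ 0.66769679 -0.211983    0.127     ] [ 0.68885465 -0.23431892  0.00909194]
band [ 0.63171217 -0.01787293  0.127     ] [ 0.65086038 -0.02118633 -0.00141761]
blue [0.64989698 0.25051644 0.127     ] [0.66984878 0.27483744 0.00566715]
donejar [0.55154723 0.35549105 0.127     ] [0.55160116 0.35568215 0.12633862]
```

View pics/crop.png

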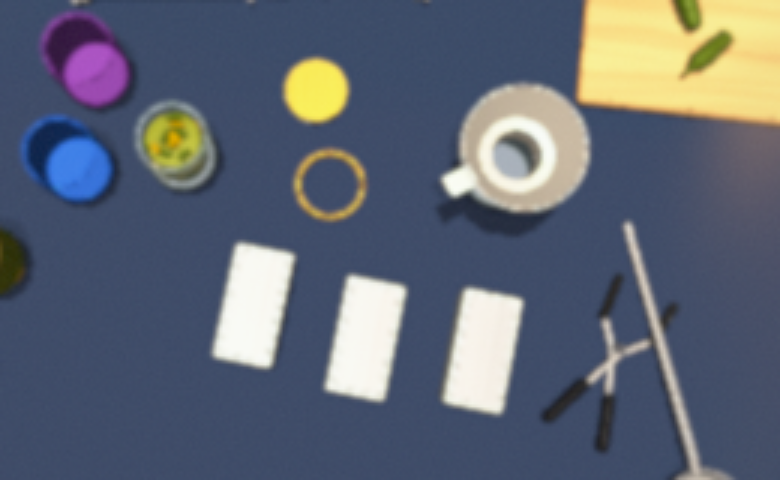

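The crop confirms the choice: the clear jar with peppers is at about (237,177) in the full image. The right tin comes first.

{"method": "apply_moves", "body": {
  "steps": [
    [0.358,-0.372,0,0.575],
    [0.358,-0.372,0,0.575],
    [0.358,-0.372,0,0.575],
    [0.358,-0.372,0,0.575],
    [0.358,-0.372,0,0.575],
    [0.358,-0.372,0,0.575],
    [0.358,-0.372,0,0.575],
    [0.358,-0.372,0,0.575],
    [0.358,-0.372,0,0.575],
    [0.358,-0.372,0,0.575]
  ],
  "gripper": 0
}}

```text
time_s: 1.1
position: [0.4614, -0.1995, 0.2186]
ee_rot: [[0.985, -0.175, -0.0], [-0.175, -0.985, 0.0], [-0.0, 0.0, -1.0]]
contact_force: [1.5, -0.8, 0.6]
width: 0.0929
gripper_force: 0.0
```

```bash
cat >> h.py <<'E'
def to(x,y,z,yaw=-0.176):
    s=env.get_state();R=np.array(s['ee_rot']);p=np.array(s['position'])
    cur=np.arctan2(R[1,0],R[0,0])
    print('pos',p.round(4),'yaw',cur.round(4),'q',np.round(s['q'],2),'t',s['time_s'],'tool shift',(R.T@(np.array([x,y,z])-p)).round(4),'turn',round(cur-yaw,4))
E
python3 -c "
from h import *
to(.466,-.186,.1)"
```

```text
pos [ 0.4614 -0.1995  0.2186] yaw -0.1763 q [ 0.2   0.34  0.12  2.11 -0.06  0.7  -1.38] t 1.1 tool shift [ 0.0022 -0.0141  0.1186] turn -0.0003
```

{"method": "apply_moves", "body": {
  "steps": [
    [0.002,-0.012,0.05,0],
    [0.002,-0.012,0.1,0],
    [0.002,-0.012,0.118,0],
    [0.002,-0.012,0.118,0],
    [0.002,-0.012,0.118,0]
  ]
}}

```text
time_s: 1.6
position: [0.4651, -0.1902, 0.1008]
ee_rot: [[0.984, -0.176, -0.001], [-0.176, -0.984, 0.0], [-0.001, 0.0, -1.0]]
contact_force: [0.1, -0.1, 0.6]
width: 0.0928
gripper_force: 0.0
```

Run:
```python
from h import *
to(.466,-.186,.013)
im,D=env.grab_frame('top');C=cloud('top',D)
cv2.imwrite('pics/c1.png',cv2.resize(im[190:300,280:400,::-1],None,fx=5,fy=5))
```

```text
pos [ 0.4651 -0.1902  0.1008] yaw -0.1765 q [ 0.22  0.52  0.08  2.21 -0.1   0.41 -1.37] t 1.6 tool shift [ 0.0002 -0.0043  0.0878] turn -0.0005
```

View pics/c1.png

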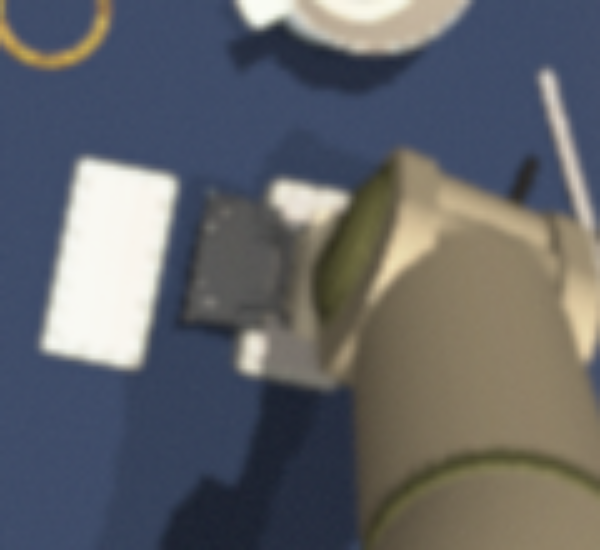

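The gripper straddles the right tin, with the tin ends visible at about (305,200) and (285,370) in the crop. Now I descend and grip.

{"method": "apply_moves", "body": {
  "steps": [
    [0,-0.004,0.04,0],
    [0,-0.004,0.075,0],
    [0,-0.004,0.087,0],
    [0,-0.004,0.087,0],
    [0,-0.004,0.087,0]
  ]
}}

```text
time_s: 2.15
position: [0.4664, -0.1866, 0.0149]
ee_rot: [[0.984, -0.176, 0.001], [-0.176, -0.984, -0.001], [0.001, 0.0, -1.0]]
contact_force: [-0.0, 0.6, 0.0]
width: 0.0926
gripper_force: 0.0
```

{"method": "apply_moves", "body": {
  "steps": [
    [0,0,0,0],
    [0,0,0,0],
    [0,0,0,0],
    [0,0,0,0],
    [0,0,0,0],
    [0,0,0,0],
    [0,0,0,0]
  ],
  "gripper": 1
}}

```text
time_s: 2.85
position: [0.4661, -0.1859, 0.014]
ee_rot: [[0.985, -0.175, 0.0], [-0.175, -0.985, 0.0], [0.0, -0.0, -1.0]]
contact_force: [-1.0, 1.1, 7.3]
width: 0.0619
gripper_force: 30.0
```

{"method": "apply_moves", "body": {
  "steps": [
    [0,0,-0.03,0],
    [0,0,-0.07,0],
    [0,0,-0.11,0],
    [0,0,-0.13,0],
    [0,0,-0.13,0],
    [0,0,-0.13,0],
    [0,0,-0.13,0],
    [0,0,-0.13,0]
  ]
}}

```text
time_s: 3.65
position: [0.4651, -0.1858, 0.1421]
ee_rot: [[0.985, -0.175, -0.003], [-0.175, -0.985, 0.001], [-0.003, -0.0, -1.0]]
contact_force: [0.2, -0.5, -2.8]
width: 0.0619
gripper_force: 30.0
```

```bash
cat >> h.py <<'E'
def ft():
    s=env.get_state();R=np.array(s['ee_rot']);print('t',s['time_s'],'w',round(s['width'],4),'F',np.round(s['contact_force'],2),'T tool',(R.T@np.array(s['ft_torque'])).round(3),'Tw',np.round(s['ft_torque'],3))
E
python3 -c "
from h import *
ft()
to(.466,-.186,.143)"
```

```text
t 3.65 w 0.0619 F [ 0.2  -0.45 -2.76] T tool [ 0.032 -0.02  -0.015] Tw [0.035 0.014 0.015]
pos [ 0.4651 -0.1858  0.1421] yaw -0.1761 q [ 0.19  0.45  0.1   2.18 -0.09  0.51 -1.38] t 3.65 tool shift [ 0.001   0.     -0.0009] turn -0.0001
```

{"method": "apply_moves", "body": {
  "steps": [
    [0.04,0,0,0],
    [-0.01,0,0,0],
    [-0.05,0,0,0],
    [0,0,0,0],
    [0.05,0,0,0],
    [0.05,0,0,0],
    [0.05,0,0,0],
    [0.05,0,0,0],
    [0.05,0,0,0],
    [0.05,0,0,0]
  ]
}}

```text
time_s: 4.65
position: [0.5143, -0.1948, 0.1435]
ee_rot: [[0.984, -0.176, -0.001], [-0.176, -0.984, 0.0], [-0.001, -0.0, -1.0]]
contact_force: [0.3, 0.0, -3.8]
width: 0.0621
gripper_force: 30.0
```

```bash
python3 -c "
from h import *
ft()"
```

```text
t 4.65 w 0.0621 F [ 0.32  0.02 -3.83] T tool [ 0.037 -0.062  0.009] Tw [ 0.047  0.054 -0.01 ]
```

{"method": "apply_moves", "body": {
  "steps": [
    [-0.05,0,0,0],
    [-0.1,0,0,0],
    [-0.1,0,0,0],
    [-0.1,0,0,0],
    [-0.1,0,0,0],
    [-0.1,0,0,0],
    [-0.1,0,0,0]
  ]
}}

```text
time_s: 5.35
position: [0.4175, -0.1774, 0.1435]
ee_rot: [[0.985, -0.175, 0.0], [-0.175, -0.985, -0.0], [0.0, 0.0, -1.0]]
contact_force: [-0.1, 0.9, -3.4]
width: 0.0621
gripper_force: 30.0
```

```bash
python3 -c "
from h import *
ft()"
```

```text
t 5.35 w 0.0621 F [-0.09  0.95 -3.4 ] T tool [ 0.065 -0.085  0.02 ] Tw [ 0.079  0.072 -0.02 ]
```

{"method": "apply_moves", "body": {
  "steps": [
    [0.05,0,0,0],
    [0.1,0,0,0],
    [0.1,0,0,0],
    [0.1,0,0,0],
    [0.1,0,0,0],
    [0.1,0,0,0],
    [0.1,0,0,0]
  ]
}}

```text
time_s: 6.05
position: [0.5143, -0.1948, 0.1437]
ee_rot: [[0.984, -0.176, -0.0], [-0.176, -0.984, 0.0], [-0.0, -0.0, -1.0]]
contact_force: [0.5, 0.6, -3.6]
width: 0.0617
gripper_force: 30.0
```

```bash
python3 -c "
from h import *
ft()"
```

```text
t 6.05 w 0.0617 F [ 0.54  0.62 -3.61] T tool [ 0.044  0.003 -0.05 ] Tw [ 0.043 -0.011  0.05 ]
```

```bash
cat >> h.py <<'E'
def avg(n=12):
    L=[]
    for i in range(n):
        env.grab_frame('side');s=env.get_state();R=np.array(s['ee_rot']);L.append(np.r_[R.T@np.array(s['contact_force']),R.T@np.array(s['ft_torque'])])
    L=np.array(L);print('t',s['time_s'],'mean',L.mean(0).round(3),'sd',L.std(0).round(3))
E
python3 -c "
from h import *
avg()"
```

```text
t 6.65 mean [ 1.110e-01  5.500e-02  3.497e+00  4.300e-02 -3.100e-02 -2.000e-03] sd [0.387 0.261 0.509 0.041 0.035 0.031]
```

{"method": "apply_moves", "body": {
  "steps": [
    [-0.05,0,0,0],
    [-0.1,0,0,0],
    [-0.1,0,0,0],
    [-0.1,0,0,0],
    [-0.1,0,0,0]
  ]
}}

```text
time_s: 7.15
position: [0.4181, -0.1776, 0.144]
ee_rot: [[0.985, -0.175, 0.002], [-0.175, -0.985, -0.001], [0.002, 0.0, -1.0]]
contact_force: [-0.5, -0.5, -4.6]
width: 0.0616
gripper_force: 30.0
```

```bash
python3 -c "
from h import *
avg()"
```

```text
t 7.75 mean [-0.004 -0.197  3.384  0.064 -0.023 -0.017] sd [0.518 0.39  0.332 0.034 0.026 0.017]
```

Right tin: the torque is the same after both strokes, so it's silent. I set it back and take the middle tin.

{"method": "apply_moves", "body": {
  "steps": [
    [0.03,0,0,0],
    [0.05,0,0.03,0],
    [0.05,0,0.07,0],
    [0.05,0,0.105,0],
    [0.05,0,0.12,0],
    [0.05,0,0.126,0],
    [0.05,0,0.129,0],
    [0.05,0,0.129,0],
    [0.05,0,0.129,0]
  ]
}}

```text
time_s: 8.65
position: [0.4664, -0.1863, 0.0155]
ee_rot: [[0.985, -0.175, 0.001], [-0.175, -0.985, -0.0], [0.002, 0.0, -1.0]]
contact_force: [-0.3, -0.1, -3.5]
width: 0.0618
gripper_force: 30.0
```

```bash
python3 -c "
from h import *
ft();to(.466,-.186,.014)"
```

```text
t 8.65 w 0.0618 F [-0.3  -0.08 -3.52] T tool [ 0.015 -0.049  0.026] Tw [ 0.024  0.045 -0.026]
pos [ 0.4664 -0.1863  0.0155] yaw -0.1762 q [ 0.24  0.68  0.04  2.25 -0.12  0.21 -1.35] t 8.65 tool shift [-0.0005 -0.0002  0.0015] turn -0.0002
```

{"method": "apply_moves", "body": {
  "steps": [
    [0,0,0,0],
    [0,0,0,0],
    [0,0,0,0],
    [0,0,0,0],
    [0,0,0,0],
    [0,0,0,0],
    [0,0,-0.03,0],
    [0,0,-0.07,0],
    [0,0,-0.1,0],
    [0,0,-0.1,0]
  ],
  "gripper": 0
}}

```text
time_s: 9.65
position: [0.4675, -0.1868, 0.1179]
ee_rot: [[0.984, -0.176, 0.005], [-0.176, -0.984, -0.002], [0.006, 0.001, -1.0]]
contact_force: [0.3, -0.8, -0.7]
width: 0.0931
gripper_force: 0.0
```

```bash
python3 -c "
from h import *
to(.4765,-.0600,.114)"
```

```text
pos [ 0.4675 -0.1868  0.1179] yaw -0.1766 q [ 0.2   0.49  0.1   2.2  -0.1   0.45 -1.37] t 9.65 tool shift [-0.0134 -0.1264  0.0038] turn -0.0006
```

{"method": "apply_moves", "body": {
  "steps": [
    [-0.005,-0.05,0,0],
    [-0.01,-0.1,0,0],
    [-0.013,-0.126,0,0],
    [-0.013,-0.126,0.03,0],
    [-0.013,-0.126,0.03,0],
    [-0.013,-0.126,0.03,0]
  ]
}}

```text
time_s: 10.25
position: [0.4743, -0.0602, 0.0841]
ee_rot: [[0.984, -0.176, -0.003], [-0.176, -0.984, -0.0], [-0.003, 0.001, -1.0]]
contact_force: [-0.0, -0.0, -0.2]
width: 0.093
gripper_force: 0.0
```

```bash
python3 -c "
from h import *
to(.4765,-.0600,.014)"
```

```text
pos [ 0.4743 -0.0602  0.0841] yaw -0.1767 q [-0.06  0.54  0.1   2.27 -0.15  0.34 -1.58] t 10.25 tool shift [ 0.0023 -0.0006  0.0701] turn -0.0007
```

{"method": "apply_moves", "body": {
  "steps": [
    [0.001,0,0.03,0],
    [0.001,0,0.06,0],
    [0.001,0,0.07,0],
    [0.001,0,0.07,0]
  ]
}}

```text
time_s: 10.65
position: [0.4755, -0.0607, 0.0141]
ee_rot: [[0.984, -0.177, -0.002], [-0.177, -0.984, -0.0], [-0.002, 0.0, -1.0]]
contact_force: [-0.1, 0.3, 0.7]
width: 0.0928
gripper_force: 0.0
```

{"method": "apply_moves", "body": {
  "steps": [
    [0,0,0,0],
    [0,0,0,0],
    [0,0,0,0],
    [0,0,0,0],
    [0,0,0,0],
    [0,0,0,0]
  ],
  "gripper": 1
}}

```text
time_s: 11.25
position: [0.4765, -0.0597, 0.0152]
ee_rot: [[0.985, -0.175, 0.001], [-0.175, -0.985, 0.0], [0.001, -0.0, -1.0]]
contact_force: [-0.9, 0.1, 8.2]
width: 0.0618
gripper_force: 30.0
```

{"method": "apply_moves", "body": {
  "steps": [
    [0,0,-0.03,0],
    [0,0,-0.07,0],
    [0,0,-0.11,0],
    [0,0,-0.13,0],
    [0,0,-0.13,0],
    [0.05,0,-0.13,0],
    [0.05,0,-0.13,0],
    [0.05,0,-0.13,0],
    [0.05,0,-0.13,0]
  ]
}}

```text
time_s: 12.15
position: [0.524, -0.0686, 0.1432]
ee_rot: [[0.985, -0.175, -0.003], [-0.175, -0.985, 0.0], [-0.003, 0.0, -1.0]]
contact_force: [-0.2, -0.2, -3.0]
width: 0.0622
gripper_force: 30.0
```

{"method": "apply_moves", "body": {
  "steps": [
    [-0.05,0,0,0],
    [-0.1,0,0,0],
    [-0.05,0,0,0],
    [0,0,0,0],
    [0,0,0,0],
    [0,0,0,0],
    [0,0,0,0]
  ]
}}

```text
time_s: 12.85
position: [0.5237, -0.0686, 0.144]
ee_rot: [[0.984, -0.175, -0.003], [-0.175, -0.984, 0.0], [-0.003, 0.0, -1.0]]
contact_force: [0.3, 0.7, -2.7]
width: 0.062
gripper_force: 30.0
```

```bash
python3 -c "
from h import *
avg(10)"
```

```text
t 13.35 mean [-0.068  0.021  3.35   0.038 -0.07  -0.004] sd [0.544 0.495 0.527 0.024 0.043 0.009]
```

{"method": "apply_moves", "body": {
  "steps": [
    [-0.05,0,0,0],
    [-0.1,0,0,0],
    [-0.1,0,0,0],
    [-0.1,0,0,0],
    [-0.1,0,0,0]
  ]
}}

```text
time_s: 13.85
position: [0.4286, -0.0512, 0.145]
ee_rot: [[0.985, -0.175, 0.002], [-0.175, -0.985, -0.0], [0.002, -0.0, -1.0]]
contact_force: [-0.0, 0.1, -3.2]
width: 0.0619
gripper_force: 30.0
```

```bash
python3 -c "
from h import *
avg(10);to(.4765,-.06,.014)"
```

```text
t 14.35 mean [-0.27   0.23   3.504  0.057  0.022  0.009] sd [0.721 0.269 0.342 0.025 0.018 0.036]
pos [ 0.427  -0.0512  0.1445] yaw -0.1763 q [-0.12  0.38  0.15  2.33 -0.13  0.43 -1.61] t 14.35 tool shift [ 0.0503 -0.      0.1305] turn -0.0003
```

The y torque swung from −0.07 to +0.02, so the middle tin probably rattles. I'll confirm with another pair of strokes.

{"method": "apply_moves", "body": {
  "steps": [
    [0.05,0,0,0],
    [0.1,0,0,0],
    [0.1,0,0,0],
    [0.1,0,0,0],
    [0.1,0,0,0]
  ]
}}

```text
time_s: 14.85
position: [0.524, -0.0686, 0.1442]
ee_rot: [[0.984, -0.175, -0.002], [-0.175, -0.985, 0.0], [-0.002, 0.0, -1.0]]
contact_force: [-0.6, 1.1, -2.5]
width: 0.0619
gripper_force: 30.0
```

```bash
python3 -c "
from h import *
avg(14)"
```

```text
t 15.55 mean [ 0.274  0.044  3.277  0.053 -0.08  -0.008] sd [0.595 0.373 0.452 0.027 0.029 0.031]
```

{"method": "apply_moves", "body": {
  "steps": [
    [-0.05,0,0,0],
    [-0.1,0,0,0],
    [-0.1,0,0,0],
    [-0.1,0,0,0],
    [-0.1,0,0,0]
  ]
}}

```text
time_s: 16.05
position: [0.4286, -0.0512, 0.145]
ee_rot: [[0.985, -0.175, 0.002], [-0.175, -0.985, -0.0], [0.002, -0.0, -1.0]]
contact_force: [0.5, 0.4, -2.5]
width: 0.0616
gripper_force: 30.0
```

```bash
python3 -c "
from h import *
avg(14);to(.67,.148,.175)"
```

```text
t 16.75 mean [-0.172 -0.056  3.334  0.053  0.028 -0.008] sd [0.399 0.56  0.519 0.03  0.027 0.022]
pos [ 0.427  -0.0512  0.1446] yaw -0.1762 q [-0.12  0.38  0.15  2.33 -0.13  0.43 -1.61] t 16.75 tool shift [ 0.2044 -0.2387 -0.0304] turn -0.0002
```

The swing repeats at about ±0.1 N·m, so the middle tin rattles. I carry it to the full jar, rising first.

{"method": "apply_moves", "body": {
  "steps": [
    [0,0,-0.03,0],
    [0,0,-0.055,0],
    [0.02,-0.02,-0.06,0],
    [0.045,-0.05,-0.06,0],
    [0.07,-0.08,-0.06,0],
    [0.095,-0.11,-0.06,0],
    [0.12,-0.14,-0.06,0],
    [0.145,-0.17,-0.06,0],
    [0.17,-0.2,-0.06,0],
    [0.19,-0.22,-0.06,0]
  ]
}}

```text
time_s: 17.75
position: [0.6537, 0.1348, 0.204]
ee_rot: [[0.985, -0.173, -0.0], [-0.173, -0.985, 0.001], [-0.0, -0.001, -1.0]]
contact_force: [-0.1, 0.7, -3.2]
width: 0.062
gripper_force: 30.0
```

```bash
python3 -c "
from h import *
to(.67,.148,.188)"
```

```text
pos [0.6537 0.1348 0.204 ] yaw -0.1742 q [-0.4   0.55  0.17  1.76 -0.12  0.84 -1.92] t 17.75 tool shift [ 0.0138 -0.0158  0.016 ] turn 0.0018
```

{"method": "apply_moves", "body": {
  "steps": [
    [0.007,-0.008,0.005,0],
    [0.014,-0.015,0.01,0],
    [0.014,-0.015,0.015,0],
    [0.014,-0.015,0.015,0],
    [0.014,-0.015,0.015,0],
    [0.014,-0.015,0.015,0],
    [0.014,-0.015,0.015,0],
    [0.014,-0.015,0.015,0]
  ]
}}

```text
time_s: 18.55
position: [0.6689, 0.1442, 0.19]
ee_rot: [[0.984, -0.176, 0.0], [-0.176, -0.984, 0.0], [0.0, -0.0, -1.0]]
contact_force: [0.1, -0.2, -3.3]
width: 0.062
gripper_force: 30.0
```

Run:
```python
from h import *
ft();to(.67,.148,.188)
im,D=env.grab_frame('side');cv2.imwrite('pics/side1.png',im[...,::-1])
```

```text
t 18.55 w 0.062 F [ 0.09 -0.24 -3.34] T tool [ 0.026 -0.024 -0.039] Tw [0.03  0.019 0.039]
pos [0.6689 0.1442 0.19  ] yaw -0.1764 q [-0.4   0.58  0.17  1.73 -0.13  0.83 -1.92] t 18.55 tool shift [ 0.0004 -0.0039  0.002 ] turn -0.0004
```

View pics/side1.png

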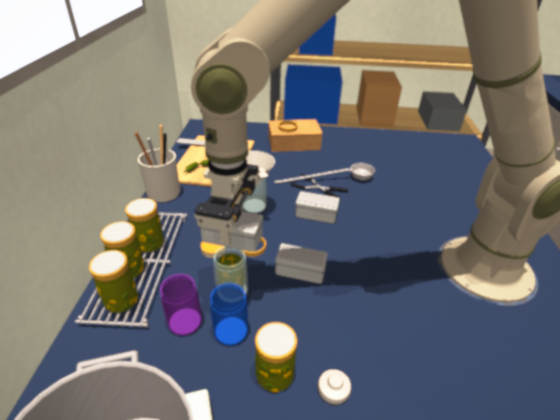

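The tin is held level above the full jar, at (232,235) over the mouth at (230,255). The right tin (318,207) and left tin (301,262) stand in place.

```bash
python3 -c "
from cell import env
print(env.finish_job())"
```

```text
the job is handed in; nothing more can be done
None
```

The middle tin rattled, and I handed the job in holding it level about 5 cm above the mouth of the full left jar; the right tin was silent and went back upright where it stood, and I never shook the left tin because the middle one had already rattled (the verdict was not shown).

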